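# Can in its steel cooler, held up for the menu photograph

## Task

Get the drink ready for its menu photograph: slide the slim drinks can bottom first right down into the steel can cooler with the handle, lowering it rather than dropping it. Then pick the cooler up with the can in it, and hold it in the air in front of the phone on the tripod: upright, about 20 cm from the lens, in the middle of the picture, with its round badge facing the lens squarely. Finish while still holding it there for the shot - do not put it down or let go - and leave the phone and everything else on the table where it is.

Things in the scene. Friction and masses are not known exactly. Their poses are not given: they have to be found in the camera images.
- slim_can: the slim drinks can, plain aluminium with a pull tab on top, standing upright: 53 mm across, 134 mm tall (the bottom 7 mm is narrowed, the top 9 mm is the neck, 48 mm across), 0.15 to 0.3 kg. It is the narrower and taller of the two cans. Origin: centre of its underside; z up its axis; its yaw means nothing.
- cooler: can cooler: open-topped round cup of brushed steel with a handle, standing loose on the table; 66 mm across, 115 mm tall, bore 57 mm across, inner floor 6 mm above its underside, 0.17 to 0.28 kg. Above 75 mm the outside is plain all round, so fingers can take it there from any side. The badge is on its -x side, the handle on its -y side. Origin: centre of its underside; z up its axis.
- cooler_mid (a point): the point on the cooler's axis 70 mm above its underside: the middle of cooler and can together, which belongs in the middle of the picture. Axes as the cooler's.
- cooler_mouth (a point): centre of the cooler's mouth, on its axis in the rim plane, 115 mm above its underside. A can that is fully home stands on the inner floor and sticks 25 mm out of the mouth (its top 140 mm above the cooler's underside). Axes as the cooler's.
- cooler_badge (a point): middle of the round brass badge (dark centre) on the cooler's wall, 32 mm across, 45 mm above the underside, 35 mm from the axis on the -x side; the badge faces along -x. With the badge facing a viewer, the handle is on the viewer's right. Axes as the cooler's.
- cooler_handle (a point): outermost part of the cooler's small fixed D-shaped handle, 59 mm from the axis on the -y side, 42 mm above the underside. The handle stands out 31 mm beyond the wall, is 10 mm thick and lies between 11 and 73 mm above the underside. Axes as the cooler's.
- lens (a point): front of the rear camera's lens, near one end of the dark phone clamped level on the tripod, 195 to 245 mm above the table. The camera looks level along this point's -x axis; z is up, +y is right in the picture. The middle of the picture is straight ahead of the lens, not of the phone's middle, which is 54 mm to the -y side and 17 mm lower. Phone 150 x 74 x 9 mm.
- tripod: the small black table tripod that carries the phone, fixed to the table, its column height already set; legs reach 84 mm from its axis, the top of clamp and phone lies about 25 mm above the lens. Origin: on the table under the column; axes as the lens's.
- stout_can: the stout drinks can, plain aluminium, 66 mm across, 122 mm tall, standing; to be left alone. Origin: centre of its underside.
- jar: screw-top glass jar with a paper label and a steel cap, 68 mm across, 100 mm tall, standing; to be left alone. Origin: centre of its underside. It, the stout can and the slim can stand in any order on the left (+y) part of the table.
- tumbler: plain steel tumbler without handle, 76 mm across the rim, 95 mm tall; to be left alone. Origin: centre of its underside.
- deli_tub: lidded white plastic tub, 96 mm across, 65 mm tall; to be left alone. Origin: centre of its underside.
- toast_a: slice of toast lying flat between robot and cooler, 110 x 76 mm, 18 mm thick; to be left alone. Origin: centre of its underside.
- toast_b: slice of toast lying flat to the right, near the phone, 110 x 76 mm, 18 mm thick; to be left alone. Origin: centre of its underside.
- spatula: wood-handled steel spatula lying flat on the right, near the robot, about 280 mm long; to be left alone. Origin near its middle, x along it towards the blade.
- squeeze: white squeeze bottle with a pointed nozzle, 52 mm across, 165 mm tall, at the back left; to be left alone. Origin: centre of its underside.
Not all that is in view belongs to the job. Leave any pink or purple look-alike of the slim_can alone.

How it is judged:
On the way:
1. the slim can stands right down on the floor of the can cooler (x of slim_can in the frame of cooler between -0.005 and 0.005 m and y of slim_can in the frame of cooler between -0.005 and 0.005 m and z of slim_can in the frame of cooler between 0.002 and 0.011 m and angle between the z axis of slim_can and the z axis of cooler, either way round below 0.12 rad), for 0.2 s.
At the end, for the whole second after the job is handed in: Can home in cooler (within 5 mm of floor and axis); cooler held by the fingers, still, off the table, clear of the phone; its mid point 160-240 mm straight ahead of the lens, within 25 mm sideways and in height; upright within 0.12 rad, badge to the lens within 0.2 rad (all of step 1 and x of cooler_mid in the frame of lens between -0.24 and -0.16 m and y of cooler_mid in the frame of lens between -0.025 and 0.025 m and z of cooler_mid in the frame of lens between -0.025 and 0.025 m and angle between cooler's own z axis and vertical below 0.12 rad and angle between the x axis of cooler and the x axis of lens, either way round below 0.2 rad and x of lens in the frame of cooler below -0.1 m and height (world z) of cooler above 0.06 m and contact force between the fingers and cooler above 2 N and contact force between tripod and cooler below 0.3 N and linear speed of cooler below 0.03 m/s and angular speed of cooler below 0.2 rad/s); the arm keeps its last pose, push and grip.
It fails at once if a bystander on the table (the other can, jar, tumbler, tub, toast, spatula or squeeze bottle) is shifted by more than 30 mm (distance of any of stout_can, jar, tumbler, deli_tub, toast_a, toast_b, spatula, squeeze from where it was at the start of the episode above 0.03 m).
It fails at once if the phone or its tripod is knocked (over 3 N) (contact force between anything else and tripod above 3 N).
It fails at once if the can is dropped into the standing cooler (it falls free of the fingers faster than 0.75 m/s, a fall of about 3 cm) (contact force between the fingers and slim_can below 0.1 N and linear speed of slim_can above 0.75 m/s and height (world z) of cooler below 0.02 m).
It also fails if it takes over 53 s, if anything falls off the work surface, if the arm or the gripper's body presses on something with over 40 N, if the wrist force passes 120 N, or if a joint passes its speed limit or range.

## Robot

A 6-joint arm with a two-finger parallel gripper is mounted at the origin on the work surface. World frame = base frame: x ahead of the robot, y to its left, z up, the work surface at z = 0. Lengths are in m, angles in rad, forces in N, time in s.
With the tool pointing down it reaches from about 0.425 to 0.95 m from the base axis. Payload 3.5 kg.
Tool frame: the origin (TCP) lies at the very end of the fingers, on their centre line; the grasp point (between the pads) lies 19 mm behind it; z points along the fingers, y is the line along which they close (so a half turn about z gives the same grasp; the last joint's range is limited). The gripper opens to 85 mm and grips with 20 to 120 N. Pads are 22 mm wide; open, the fingers measure 114 mm over their backs; the gripper's body (76 mm by 85 mm) begins 54 mm behind the grasp point. The pads swing forward as they close: fully open they stand 13 mm farther back than shut.
Start: joints at [1.097, 0.286, 1.577, -0, 1.279, -0.15], TCP at [0.215, 0.64, 0.231] pointing down, gripper open.
Joint ranges: [-2.77, 2.77], [-0.9, 2.22], [0.21, 2.48], [-1.53, 4.67], [0.24, 2.81], [-2.84, 2.84]. Speed limits (rad/s): [2.79, 2.79, 3.14, 3.14, 3.14, 3.14].

## Interface

Orientations are given as a unit quaternion [x, y, z, w].
In Python, from plant import get_state, read_camera, sign_off, recognise gives the robot as it stands.
- The arm moves only by the tool arm_command, never from a script. Its argument "steps" is a list of rows, each an object with "translation": the shift along the tool's x, y, z scaled (see below), a list of three; "twist": the turn, a rotation vector about the tool's x, y, z scaled (see below), a list of three; "fingers": the opening, from -1 (shut) to 1 (fully open). In form: [{"translation": [x, y, z], "twist": [rx, ry, rz], "fingers": fingers}, ...]. A call has 1 to 5 rows; each row is the pose to reach, as a shift and turn from the pose commanded when the call began, along the tool's axes at that moment; what a row does not reach only later rows make up. The controller multiplies each number of a shift by 75 cm and each number of a turn by 60 degrees. A row lasts 1/8 s, in which the tool goes at most 62.5 mm and 10.7 degrees, less where a joint would pass 70% of its speed; a pose out of reach is approached as far as the arm can. A call with a number of a shift or a turn outside -1 to 1 is refused whole. A call with a gripper value outside its range is refused whole. The fingers move at their own pace and stop on an object; "grip_force" is the grip in N (left out, the last holds). Time passes only in rows, so rows that repeat a pose let the fingers close. It gives the time, the measured TCP pose, the force, the opening and the grip force at its end, in the units of the state.
- get_state(): the state, without advancing time (a new reading comes with each control period).
- read_camera(name): name is "scene" or "side" or "wrist"; returns a dict with "pixels" (400x640x3 uint8, red, green, blue), "K" (3x3 intrinsics, pixels), "R" (3x3) and "t" (3): a world point X has camera coordinates R X + t; the wrist camera has in their place "T_tool_cam" (4x4, takes a point from camera to tool coordinates, whose origin is the TCP and whose axes are the flange's). Camera axes: x right, y down, z forward; pixel columns grow to the right and rows downward; lengths in m; the calibration is good to about 2 mm. The wrist camera is an equidistant fisheye: a pixel r from the principal point sees the ray r / f radians off the axis. A picture is of the moment at which its call begins: read the wrist's pose just before it. There is no depth.
- sign_off(): hands the job in; it is judged then, once.
Trained networks look in a picture, given as the dict that the camera call returned (one of the last four; its "shot" number tells which), for a name from the list of things; names that differ only in an ending like _2 or _b are one class to them, and where a whole thing is asked for, a point or a joint stands for the part that bears it (a point fixed in the world has none). Each returns a list of dicts, best first, with "conf" (0 to 1); they miss things now and then, are a little off and sometimes report something else, mostly with a low value. They report only what shows in the picture. A call takes as long as a camera call. They do not tell look-alikes from the thing itself.
- recognise(picture, query): "point" ([row, column] in pixels, amid what is visible of it).
The state is a dict: "time": time; "qpos": joint angles; "dq": joint speeds; "joint_efforts": joint torques, N m; "eef_pos": TCP position; "tcp_rot": TCP orientation; "contact_force": force on the tool from outside, world axes, zero at the start; "wrist_torque": the same for the moment, N m; "opening": opening from 0.0 (shut) to 1.0 (fully open); "finger_force": force on a finger pad.
Only numpy, scipy, OpenCV 4.12 (cv2) and the standard library are available. Lean on these libraries where they do the work, as an engineer would, in place of code of your own. Each camera call takes 0.05 s, during which the arm holds its last target. There are 200 camera calls.

## Working session

There is one attempt and no reset: what is moved stays moved. The work goes in short steps, Python scripts to look and compute and a tool call to move; the robot and the scene stay as the last step left them, time stands still between calls to the robot, and variables do not carry over. Pictures are saved under pics/ and viewed, at most 10 in all, crops included, and the job is handed in when it is done.

Besides the shell and the picture viewer there is one more tool, called as name(argument=value, ...) on one line, values as JSON. arm_command: Moves the arm, as the interface text tells. Shifts and turns lie within -1 to 1; 1 stands for 75 cm of shift or 60 degrees of turn. Its arguments: {"type":"object","properties":{"steps":{"type":"array"},"grip_force":{"type":"number"}},"required":["steps"]}

```bash
ls; mkdir -p pics; python3 - <<'E'
from plant import *
import cv2,numpy as np
s=get_state();print(s)
ims=[]
for n in("scene","side"):
    p=read_camera(n);cv2.imwrite(f"pics/{n}0.png",p["pixels"][:,:,::-1])
    print(n,p["K"],p["R"],p["t"])
    for q in("slim_can","cooler","cooler_badge","cooler_handle","lens","tripod","stout_can","jar","tumbler","deli_tub","toast_a","squeeze"):
        print(q,[(np.round(r["point"]).tolist(),round(r["conf"],2)) for r in recognise(p,q)[:3]])
p=read_camera("wrist");print(p["T_tool_cam"],p["K"])
E
```

```text
pics
{'time': 0.0, 'qpos': array([ 1.09697132e+00,  2.87183312e-01,  1.57818513e+00, -1.11585847e-05,
        1.27857852e+00, -1.49989970e-01]), 'dq': array([ 0.00019574, -0.00080851,  0.0022883 , -0.00042743,  0.00325673,
       -0.00105135]), 'joint_efforts': array([-8.96932506e-04, -4.06001544e+01, -2.92613429e+01, -1.95699881e-04,
        5.96800237e-03, -5.04595022e-06]), 'eef_pos': array([0.21445359, 0.63933552, 0.229931  ]), 'tcp_rot': array([ 1.61209236e-01,  9.86919549e-01, -1.12199312e-03, -3.56154859e-04]), 'contact_force': array([-1.01088566,  0.51384468,  0.55330778]), 'wrist_torque': array([ 0.01318288, -0.00285004,  0.00133869]), 'finger_force': 0.0, 'opening': 1.0000929487217263}
scene [[429.78617945   0.         315.67505236]
 [  0.         429.78617945 204.98221559]
 [  0.           0.           1.        ]] [[-0.61001335  0.79237038  0.00573607]
 [ 0.54820521  0.42724543 -0.7189801 ]
 [-0.57214925 -0.43544291 -0.69500698]] [ 0.33135624 -0.17703663  1.66848255]
slim_can [([235.0, 424.0], 0.94), ([236.0, 385.0], 0.88), ([240.0, 345.0], 0.78)]
cooler [([210.0, 320.0],
[... 991 characters left out ...]
ens [([252.0, 476.0], 0.98), ([239.0, 315.0], 0.61)]
tripod [([286.0, 461.0], 0.93)]
stout_can [([179.0, 285.0], 0.76)]
jar [([175.0, 242.0], 0.65)]
tumbler [([186.0, 338.0], 0.59)]
deli_tub [([208.0, 387.0], 0.8)]
toast_a [([264.0, 439.0], 0.89), ([243.0, 253.0], 0.58)]
squeeze [([161.0, 279.0], 0.67)]
[[ 4.43041070e-04 -9.50339405e-01 -3.11215070e-01  7.88358959e-02]
 [ 9.99999886e-01  4.77032909e-04 -3.31029978e-05 -1.23685851e-03]
 [ 1.79918913e-04 -3.11215019e-01  9.50339507e-01 -1.41523734e-01]
 [ 0.00000000e+00  0.00000000e+00  0.00000000e+00  1.00000000e+00]] [[309.70691629   0.         319.28057275]
 [  0.         309.70691629 202.34265045]
 [  0.           0.           1.        ]]
```

```bash
python3 - <<'E'
import cv2
a=cv2.imread("pics/scene0.png");b=cv2.imread("pics/side0.png")
cv2.imwrite("pics/sc.png",cv2.resize(a[90:350,180:500],None,fx=2.3,fy=2.3,interpolation=cv2.INTER_CUBIC))
cv2.imwrite("pics/si.png",cv2.resize(b[120:360,190:530],None,fx=2.3,fy=2.3,interpolation=cv2.INTER_CUBIC))
E
```

```text
(no output)
```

View pics/sc.png

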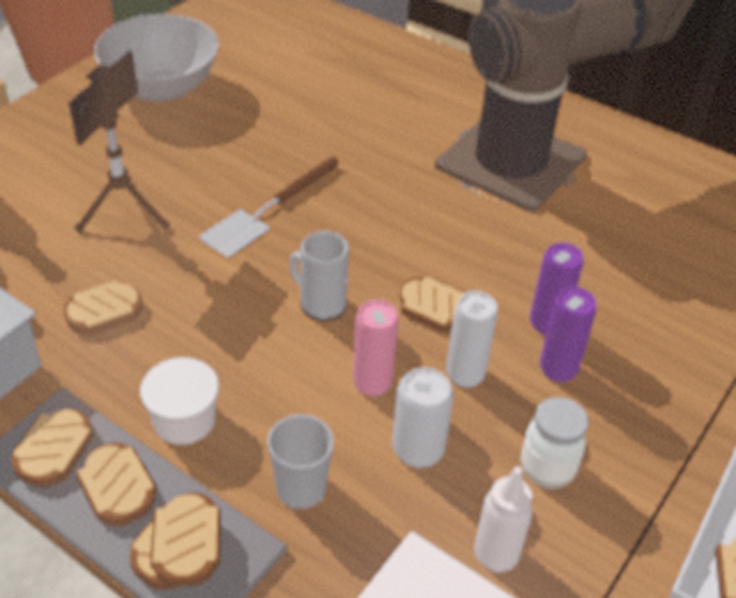

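View pics/si.png

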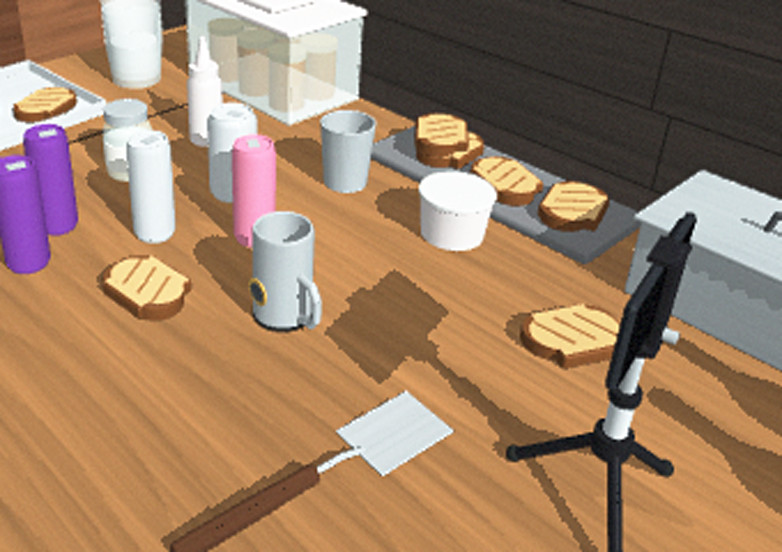

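Scene shows the silver slim can around (col 385,row 237), with the cooler at (321,210); side shows the can at (256,200), the cooler at (313,240) with its badge facing the side camera's left, and the phone at about (475,255).

```bash
cat > h.py <<'E'
from plant import *
import numpy as np,cv2
from scipy.spatial.transform import Rotation as Ro
CAL={"scene":([429.786,315.675,204.982],[[-0.61001335,0.79237038,0.00573607],[0.54820521,0.42724543,-0.7189801],[-0.57214925,-0.43544291,-0.69500698]],[0.33135624,-0.17703663,1.66848255]),
"side":([370.811,319.562,199.404],[[0.74237914,-0.66974827,0.01761972],[-0.32285685,-0.38066545,-0.86652021],[0.58705763,0.63759788,-0.49883091]],[-0.391234,0.27575591,0.70653224])}
def ray(cam,col,row):
    (f,cx,cy),R,t=CAL[cam];R=np.array(R);t=np.array(t)
    return -R.T@t, R.T@np.array([(col-cx)/f,(row-cy)/f,1.])
def proj(cam,X):
    (f,cx,cy),R,t=CAL[cam];c=np.array(R)@X+t
    return f*c[0]/c[2]+cx,f*c[1]/c[2]+cy
def onz(o,d,z): return o+d*(z-o[2])/d[2]
def tri(rs):
    A=sum(np.eye(3)-np.outer(d,d)/(d@d) for o,d in rs);b=sum((np.eye(3)-np.outer(d,d)/(d@d))@o for o,d in rs)
    X=np.linalg.solve(A,b);return X,[np.linalg.norm(np.cross(d/np.linalg.norm(d),X-o)) for o,d in rs]
def wrist_pose(s=None):
    s=s or get_state();return Ro.from_quat(s["tcp_rot"]).as_matrix(),np.array(s["eef_pos"])
def wray(p,P,col,row):
    K=p["K"];T=np.array(p["T_tool_cam"]);x=(col-K[0,2])/K[0,0];y=(row-K[1,2])/K[1,1];r=np.hypot(x,y)+1e-9
    d=np.array([np.sin(r)*x/r,np.sin(r)*y/r,np.cos(r)]);R,t=P
    return R@T[:3,3]+t, R@T[:3,:3]@d
def wproj(p,P,X):
    K=p["K"];T=np.array(p["T_tool_cam"]);R,t=P
    c=T[:3,:3].T@(R.T@(np.array(X)-t)-T[:3,3]);r=np.hypot(c[0],c[1]);th=np.arctan2(r,c[2])
    return K[0,2]+K[0,0]*th*c[0]/r,K[1,2]+K[1,1]*th*c[1]/r
E
python3 - <<'E'
from h import *
np.set_printoptions(precision=4,suppress=True)
S=lambda x,y:ray("scene",x/2.3+180,y/2.3+90)
D=lambda x,y:ray("side",x/2.3+190,y/2.3+120)
for n,a,b,z in(("slim",S(478,302),D(151,142),.134),("cooler",S(325,244),D(284,228),.115),("stout",S(424,382),D(232,116),.122),("pink",S(379,314),D(252,148),.134),("trip hub",S(117,182),D(613,440),.08),("phone TR-left?",S(133,55),D(690,215),.25)):
    X,e=tri([a,b]);print(n,onz(*a,z),onz(*b,z),X,e)
print("badge z.045",onz(*D(259,292),.045),"handle",onz(*D(317,303),.042))
for q in((512,453),(668,468)):print("foot side",onz(*D(*q),.005))
for q in((80,229),(166,230)):print("foot scene",onz(*S(*q),.005))
b=cv2.imread("pics/side0.png");a=cv2.imread("pics/scene0.png")
c1=cv2.resize(b[200:360,400:520],None,fx=3.6,fy=3.6,interpolation=cv2.INTER_CUBIC)
c2=cv2.resize(a[105:205,205:265],None,fx=5.76,fy=5.76,interpolation=cv2.INTER_CUBIC)
cv2.imwrite("pics/ph.png",np.hstack([c1,c2]));print(c1.shape,c2.shape)
E
```

```text
slim [0.4414 0.184  0.134 ] [0.443  0.1698 0.134 ] [0.4441 0.1804 0.1314] [np.float64(0.005038055999364129), np.float64(0.005038055999364089)]
cooler [ 0.4576 -0.0445  0.115 ] [ 0.459  -0.0506  0.115 ] [ 0.4588 -0.0469  0.1139] [np.float64(0.0026905965943988877), np.float64(0.002690596594398987)]
stout [0.5828 0.1961 0.122 ] [0.5757 0.1844 0.122 ] [0.5808 0.1935 0.1176] [np.float64(0.0015364559235708666), np.float64(0.0015364559235708087)]
pink [0.5349 0.0975 0.134 ] [0.5245 0.0812 0.134 ] [0.5314 0.093  0.1275] [np.float64(0.0021139965445101214), np.float64(0.0021139965445100247)]
trip hub [ 0.5105 -0.3978  0.08  ] [ 0.4899 -0.4182  0.08  ] [ 0.5012 -0.4123  0.0672] [np.float64(0.0018656606000757776), np.float64(0.001865660600075821)]
phone TR-left? [ 0.4244 -0.4214  0.25  ] [ 0.574  -0.3978  0.25  ] [ 0.469  -0.4075  0.2904] [np.float64(0.02823598194855933), np.float64(0.02823598194855961)]
badge z.045 [ 0.4283 -0.0464  0.045 ] handle [ 0.4648 -0.0977  0.042 ]
foot side [ 0.4823 -0.3384  0.005 ]
foot side [ 0.5732 -0.4407  0.005 ]
foot scene [ 0.5678 -0.4341  0.005 ]
foot scene [ 0.4877 -0.3278  0.005 ]
(576, 432, 3) (576, 346, 3)
```

View pics/ph.png

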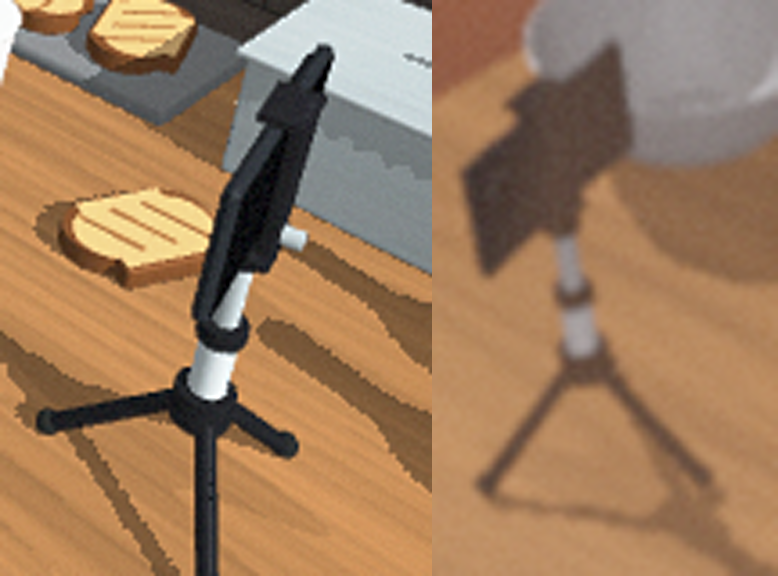

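The phone's face points about +y, with its corners resolved in both crops; I'll fit it and get the neighbours' positions.

```bash
cat >> h.py <<'E'
def cmd(pos,yaw,s=None):
    """tool-down pose: yaw (deg) = world angle of tool y. prints translation, twist units"""
    R,t=wrist_pose(s);a=np.radians(yaw);y=np.array([np.cos(a),np.sin(a),0]);z=np.array([0,0,-1.]);x=np.cross(y,z)
    Rt=np.stack([x,y,z],1);tr=R.T@(np.array(pos)-t)/.75;tw=Ro.from_matrix(R.T@Rt).as_rotvec()/np.radians(60)
    print("tr",np.round(tr,4).tolist(),"tw",np.round(tw,4).tolist())
E
python3 - <<'E'
from h import *
from scipy.optimize import least_squares
np.set_printoptions(precision=4,suppress=True)
S=lambda x,y:ray("scene",x/2.3+180,y/2.3+90)
D=lambda x,y:ray("side",x/2.3+190,y/2.3+120)
for n,a,b,z in(("p1",S(575,300),D(47,134),.134),("p2",S(564,253),D(16,165),.134),("jar",S(560,416),D(124,107),.1)):
    print(n,onz(*a,z),onz(*b,z))
sc=[(30,175),(185,42),(198,140),(55,275)];sp=[(x/5.76+205,y/5.76+105) for x,y in sc]
# corners l(+y_l end) top, r top, r bot, l bot in phone (y_l,z)
C=[(75,37),(-75,37),(-75,-37),(75,-37)]
si={1:(238,178),2:(199,315),0:(325,45)}
def pts(p):
    c=p[:3];w=np.array([np.cos(p[3]),np.sin(p[3]),0])
    return [c+w*u/1000+np.array([0,0,v/1000]) for u,v in C]
def res(p,full=1):
    P=pts(p);r=[]
    for i in range(4): r+=list(np.array(proj("scene",P[i]))-sp[i])
    for i,(x,y) in si.items(): r+=list(np.array(proj("side",P[i]))-(x/3.6+400,y/3.6+200))
    return r
for y0 in(0,.6,-.6):
    o=least_squares(res,[.5,-.41,.2,y0],loss="soft_l1");print(o.x,np.degrees(o.x[3]),o.cost,np.round(o.fun,1))
p=o.x;w=np.array([np.cos(p[3]),np.sin(p[3]),0]);f=np.cross([0,0,1],w);L=p[:3]+.054*w+[0,0,.017];print("lens",L+f*.006,"f",f)
print("target mid",L+f*.206)
cmd([.44,.17,.26],90)
cmd([.33,.40,.26],80)
E
```

```text
p1 [0.3632 0.2788 0.134 ] [0.3599 0.2671 0.134 ]
p2 [0.2936 0.2277 0.134 ] [0.2969 0.2194 0.134 ]
jar [0.5117 0.3414 0.1   ] [0.5082 0.3385 0.1   ]
[ 0.4991 -0.4125  0.2225  0.2224] 12.74222756956435 8.246978180101456 [-0.9 -1.  -1.6 -1.4 -1.2  0.3 -1.4  0.8 -1.3  1.3 -0.3  0.3 -0.4 -3.6]
[ 0.4991 -0.4125  0.2225  0.2224] 12.742226059084215 8.246978180100648 [-0.9 -1.  -1.6 -1.4 -1.2  0.3 -1.4  0.8 -1.3  1.3 -0.3  0.3 -0.4 -3.6]
[ 0.4991 -0.4125  0.2225  0.2224] 12.742226157120157 8.24697818010057 [-0.9 -1.  -1.6 -1.4 -1.2  0.3 -1.4  0.8 -1.3  1.3 -0.3  0.3 -0.4 -3.6]
lens [ 0.5505 -0.3947  0.2395] f [-0.2206  0.9754  0.    ]
target mid [ 0.5063 -0.1997  0.2395]
tr [-0.4841, -0.4984, -0.0382] tw [-0.0001, -0.0, -0.3092]
tr [-0.2475, -0.2544, -0.0382] tw [-0.0001, -0.0, -0.1425]
```

arm_command(steps=[{"translation":[-0.484,-0.498,-0.038],"twist":[0,0,-0.309],"fingers":1},{"translation":[-0.484,-0.498,-0.038],"twist":[0,0,-0.309],"fingers":1},{"translation":[-0.484,-0.498,-0.038],"twist":[0,0,-0.309],"fingers":1},{"translation":[-0.484,-0.498,-0.038],"twist":[0,0,-0.309],"fingers":1},{"translation":[-0.484,-0.498,-0.038],"twist":[0,0,-0.309],"fingers":1}], grip_force=40)

```text
time: 1.98
eef_pos: [0.3503, 0.3569, 0.2489]
tcp_rot: [-0.0, 1.0, 0.0, 0.001]
contact_force: [1.2, 0.1, -0.1]
opening: 1.001
finger_force: 0.0
```

```bash
python3 - <<'E'
from h import *
s=get_state();print(s["time"],s["eef_pos"],s["tcp_rot"]);cmd([.43,.12,.27],90)
E
```

```text
1.975 [0.35029925 0.35686391 0.24887071] [-1.30215636e-04  9.99999804e-01  2.55857264e-04  5.56997718e-04]
tr [-0.1062, -0.3158, -0.0282] tw [0.0005, 0.0011, 0.0002]
```

arm_command(steps=[{"translation":[-0.106,-0.316,-0.028],"twist":[0,0,0],"fingers":1},{"translation":[-0.106,-0.316,-0.028],"twist":[0,0,0],"fingers":1},{"translation":[-0.106,-0.316,-0.028],"twist":[0,0,0],"fingers":1},{"translation":[-0.106,-0.316,-0.028],"twist":[0,0,0],"fingers":1},{"translation":[-0.106,-0.316,-0.028],"twist":[0,0,0],"fingers":1}])

```text
time: 2.6
eef_pos: [0.4305, 0.118, 0.2703]
tcp_rot: [0.004, 1.0, -0.0, 0.001]
contact_force: [-0.7, 0.7, 0.7]
opening: 1.002
finger_force: 0.0
```

```bash
python3 - <<'E'
from h import *
import pickle
s=get_state();print(s["time"],s["eef_pos"],s["dq"]);p=read_camera("wrist");pickle.dump((s,p),open("w1.pkl","wb"))
im=np.ascontiguousarray(p["pixels"][:,:,::-1]);P=wrist_pose(s)
for X in([.443,.175,.134],[.459,-.048,.115]): print(wproj(p,P,X))
cv2.imwrite("pics/w1.png",cv2.resize(im,(800,500),interpolation=cv2.INTER_CUBIC))
E
```

```text
2.6 [0.43054321 0.11800878 0.27029027] [0.07048593 0.00721061 0.01333253 0.03573798 0.01077867 0.01751419]
(np.float64(380.6268088809807), np.float64(202.42651831919528))
(np.float64(170.95074187179816), np.float64(212.12310901486063))
```

View pics/w1.png

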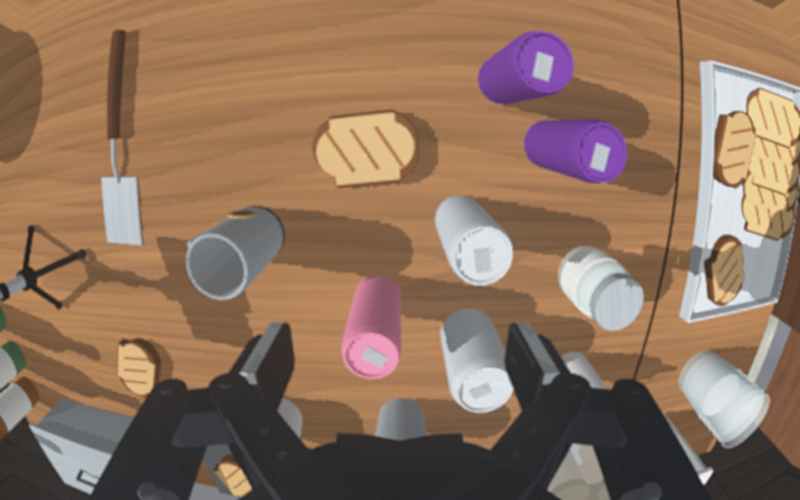

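Wrist view: the slim can's top centre is at (484,257), cooler mouth centre at (217.5,264), badge at (241,214), tripod hub at (27,278), all in 1.25x pixels.

```bash
python3 - <<'E'
from h import *
import pickle
np.set_printoptions(precision=4,suppress=True)
s,p=pickle.load(open("w1.pkl","rb"));P=wrist_pose(s)
W=lambda x,y,z:onz(*wray(p,P,x/1.25,y/1.25),z)
print("slim",W(484,257,.134),"cooler",W(217.5,264,.115),"badge",W(241,214,.045),W(241,214,.05))
for q in((30,229),(83,254),(60,305)):print("foot",W(*q,.005))
print("hub",W(27,278,.07))
c=W(484,257,.134);cmd([c[0],c[1],.20],90)
E
```

```text
slim [0.4463 0.1817 0.134 ] cooler [ 0.4579 -0.0439  0.115 ] badge [ 0.4287 -0.0457  0.045 ] [ 0.4276 -0.0435  0.05  ]
foot [ 0.4408 -0.4712  0.005 ]
foot [ 0.4834 -0.3408  0.005 ]
foot [ 0.5705 -0.4377  0.005 ]
hub [ 0.4977 -0.4182  0.07  ]
tr [-0.0215, 0.0826, 0.0932] tw [0.0003, 0.0008, -0.0048]
```

arm_command(steps=[{"translation":[-0.021,0.082,0.06],"twist":[0,0,0],"fingers":1},{"translation":[-0.021,0.082,0.12],"twist":[0,0,0],"fingers":1},{"translation":[-0.021,0.082,0.16],"twist":[0,0,0],"fingers":1},{"translation":[-0.021,0.082,0.2],"twist":[0,0,0],"fingers":1},{"translation":[-0.021,0.082,0.226],"twist":[0,0,0],"fingers":1}])

```text
time: 3.28
eef_pos: [0.4431, 0.1848, 0.098]
tcp_rot: [-0.001, 1.0, -0.0, -0.001]
contact_force: [-0.5, 0.2, 0.4]
opening: 1.002
finger_force: 0.0
```

arm_command(steps=[{"translation":[0,0,0],"twist":[0,0,0],"fingers":1},{"translation":[0,0,0],"twist":[0,0,0],"fingers":-1},{"translation":[0,0,0],"twist":[0,0,0],"fingers":-1},{"translation":[0,0,0],"twist":[0,0,0],"fingers":-1},{"translation":[0,0,0],"twist":[0,0,0],"fingers":-1}], grip_force=40)

```text
time: 3.9
eef_pos: [0.4461, 0.1834, 0.1016]
tcp_rot: [0.0, 1.0, 0.001, 0.001]
contact_force: [-1.0, 0.7, 5.7]
opening: 0.606
finger_force: 42.5
```

arm_command(steps=[{"translation":[0,0,0],"twist":[0,0,0],"fingers":-1},{"translation":[0,0,0],"twist":[0,0,0],"fingers":-1}])

```text
time: 4.15
eef_pos: [0.4462, 0.1834, 0.1015]
tcp_rot: [0.0, 1.0, 0.001, 0.001]
contact_force: [-0.3, 0.2, 5.9]
opening: 0.608
finger_force: 42.5
```

arm_command(steps=[{"translation":[0,0,-0.08],"twist":[0,0,0],"fingers":-1},{"translation":[0,0,-0.16],"twist":[0,0,0],"fingers":-1},{"translation":[-0.005,-0.07,-0.21],"twist":[0,0,0],"fingers":-1},{"translation":[-0.01,-0.15,-0.21],"twist":[0,0,0],"fingers":-1},{"translation":[-0.015,-0.22,-0.21],"twist":[0,0,0],"fingers":-1}])

```text
time: 4.78
eef_pos: [0.4558, 0.0164, 0.2576]
tcp_rot: [0.0, 1.0, -0.0, 0.0]
contact_force: [-0.1, 0.3, -2.6]
opening: 0.606
finger_force: 43.4
```

```bash
python3 - <<'E'
from h import *
import pickle
s=get_state();print(s["time"],s["eef_pos"],s["opening"]);p=read_camera("wrist");p2=read_camera("side");pickle.dump((s,p,p2),open("w2.pkl","wb"))
P=wrist_pose(s)
print("expected cooler mouth px*1.25",np.array(wproj(p,P,[.458,-.045,.115]))*1.25)
a=p["pixels"][60:310,120:520,::-1];b=p2["pixels"][130:290,230:400,::-1]
cv2.imwrite("pics/w2.png",cv2.resize(a,(800,500),interpolation=cv2.INTER_CUBIC))
E
```

```text
4.775 [0.45578707 0.0163536  0.25759187] 0.6064695494342085
expected cooler mouth px*1.25 [321.80907207 238.56716941]
```

View pics/w2.png

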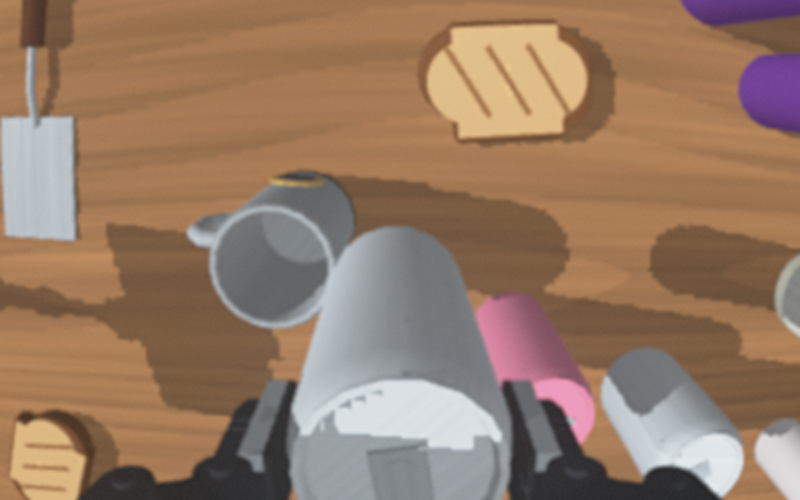

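Wrist crop (2x, offset 120,60): cooler mouth centre at about (271,265), badge (298,180), handle tip (190,235), can hanging straight with its lower edge at (398,228).

```bash
python3 - <<'E'
from h import *
import pickle
np.set_printoptions(precision=4,suppress=True)
s,p,p2=pickle.load(open("w2.pkl","rb"));P=wrist_pose(s)
W=lambda x,y,z:onz(*wray(p,P,x/2+120,y/2+60),z)
c=W(271,265,.115);print("cooler",c,"badge",W(298,180,.045),"handle",W(190,235,.055))
a=np.linspace(0,2*np.pi,73)
def ext(c,r,z):
    q=np.array([(np.array(wproj(p,P,[c[0]+r*np.cos(t),c[1]+r*np.sin(t),z]))-(120,60))*2 for t in a]);return q.min(0),q.max(0)
print("rim ext",ext(c,.033,.115),"meas 210 203 333 327")
t=s["eef_pos"];print("can low body ext",ext(t,.0265,t[2]-.1015+.007),"bottom",ext(t,.0235,t[2]-.1015),"mid z",ext(t,.0265,t[2]-.04))
# edge refinement of rim by gradient: sample radial
g=cv2.GaussianBlur(cv2.cvtColor(p["pixels"],cv2.COLOR_RGB2GRAY),(3,3),0).astype(float)
best=[]
for dx in np.arange(-.008,.0081,.001):
  for dy in np.arange(-.008,.0081,.001):
    v=[]
    for th in a:
      u=np.array([np.cos(th),np.sin(th)]);f=lambda r:wproj(p,P,[c[0]+dx+r*u[0],c[1]+dy+r*u[1],.115])
      q,q2,q3=f(.0308),f(.0265),f(.036)
      h=lambda q:cv2.getRectSubPix(g.astype(np.float32),(1,1),(float(q[0]),float(q[1])))[0,0]
      if q[0]<120+325/2: v.append(h(q)-.5*h(q2)-.5*h(q3))
    best.append((np.median(v),c[0]+dx,c[1]+dy))
print(sorted(best)[::-1][:8])
E
```

```text
cooler [ 0.4597 -0.047   0.115 ] badge [ 0.4288 -0.0436  0.045 ] handle [ 0.4584 -0.1089  0.055 ]
rim ext (array([206.2482, 197.902 ]), array([338.4137, 328.1537])) meas 210 203 333 327
can low body ext (array([336.6467, 224.7682]), array([468.0169, 349.4659])) bottom (array([345.4655, 228.2355]), array([459.0425, 336.31  ])) mid z (array([320.6491, 263.8775]), array([485.7392, 415.3896]))
[(np.float32(39.452965), np.float64(0.4596516097164057), np.float64(-0.046036277405387516)), (np.float32(37.22416), np.float64(0.4616516097164057), np.float64(-0.046036277405387516)), (np.float32(37.1669), np.float64(0.4596516097164057), np.float64(-0.04703627740538752)), (np.float32(36.919373), np.float64(0.4606516097164057), np.float64(-0.046036277405387516)), (np.float32(36.385406), np.float64(0.4586516097164057), np.float64(-0.046036277405387516)), (np.float32(36.36843), np.float64(0.4616516097164057), np.float64(-0.04703627740538752)), (np.float32(35.24769), np.float64(0.4606516097164057), np.float64(-0.04703627740538752)), (np.float32(35.00547), np.float64(0.4586516097164057), np.float64(-0.04703627740538752))]
```

```bash
python3 - <<'E'
from h import *
cmd([.4585,-.046,.23],90);cmd([.4585,-.046,.20],90)
E
```

```text
tr [-0.0041, -0.0798, 0.0359] tw [-0.0018, -0.0008, -0.0065]
tr [-0.0041, -0.0797, 0.0759] tw [-0.0018, -0.0008, -0.0065]
```

arm_command(steps=[{"translation":[-0.004,-0.08,0.02],"twist":[0,0,0],"fingers":-1},{"translation":[-0.004,-0.08,0.036],"twist":[0,0,0],"fingers":-1},{"translation":[-0.004,-0.08,0.036],"twist":[0,0,0],"fingers":-1},{"translation":[-0.004,-0.08,0.036],"twist":[0,0,0],"fingers":-1}])

```text
time: 5.38
eef_pos: [0.4591, -0.0407, 0.2304]
tcp_rot: [-0.001, 1.0, 0.0, -0.0]
contact_force: [-0.6, 0.8, -1.3]
opening: 0.605
finger_force: 43.9
```

```bash
python3 - <<'E'
from h import *
import pickle
s=get_state();print(s["time"],s["eef_pos"],s["opening"],s["contact_force"]);p=read_camera("wrist");pickle.dump((s,p),open("w3.pkl","wb"))
P=wrist_pose(s);im=np.ascontiguousarray(p["pixels"][60:310,180:460,::-1]);im=cv2.resize(im,None,fx=2.4,fy=2.4,interpolation=cv2.INTER_CUBIC)
cv2.imwrite("pics/w3.png",im)
t=s["eef_pos"];a=np.linspace(0,2*np.pi,121)
def ext(c,r,z):
    q=np.array([(np.array(wproj(p,P,[c[0]+r*np.cos(t),c[1]+r*np.sin(t),z]))-(180,60))*2.4 for t in a]);return np.round([*q.min(0),*q.max(0)])
print("rim",ext([.4597,-.0465],.033,.115),"bore",ext([.4597,-.0465],.0285,.115),"can",ext(t,.0265,t[2]-.0945))
E
```

```text
5.375 [ 0.4590836  -0.04070029  0.23037604] 0.6046435735615239 [-0.61986307  0.78468824 -1.29064571]
rim [232. 241. 413. 414.] bore [244. 253. 401. 403.] can [260. 270. 417. 420.]
```

View pics/w3.png

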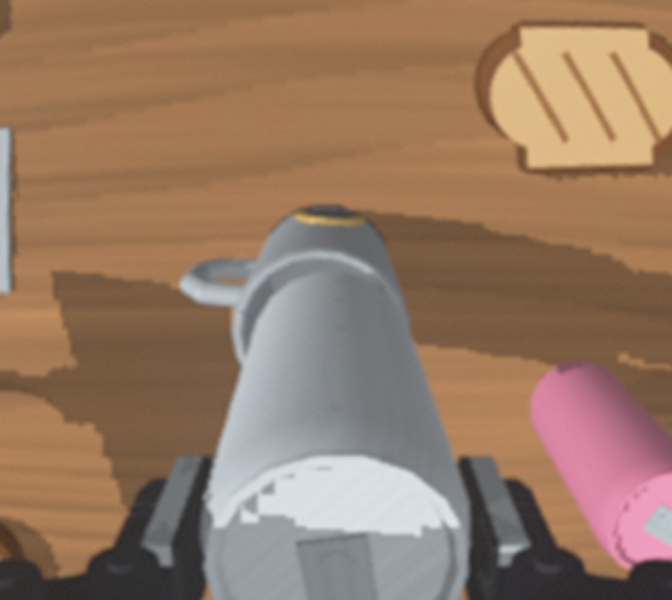

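Rim left edge at x=234, top y=250, and the can's lower edge at y≈272: nearly concentric. Lower in.

arm_command(steps=[{"translation":[0,0,0.01],"twist":[0,0,0],"fingers":-1},{"translation":[0,0,0.02],"twist":[0,0,0],"fingers":-1},{"translation":[0,0,0.03],"twist":[0,0,0],"fingers":-1},{"translation":[0,0,0.04],"twist":[0,0,0],"fingers":-1}])

```text
time: 5.92
eef_pos: [0.4637, -0.0429, 0.2073]
tcp_rot: [0.0, 1.0, -0.001, 0.006]
contact_force: [0.5, 0.4, 30.0]
opening: 0.607
finger_force: 48.5
```

arm_command(steps=[{"translation":[0,0,-0.03],"twist":[0,0,0],"fingers":-1},{"translation":[0,0,-0.03],"twist":[0,0,0],"fingers":-1},{"translation":[0,0,-0.03],"twist":[0,0,0],"fingers":-1}])

```text
time: 6.3
eef_pos: [0.4585, -0.0417, 0.2216]
tcp_rot: [0.0, 1.0, 0.0, -0.001]
contact_force: [0.0, -0.3, -1.9]
opening: 0.603
finger_force: 44.9
```

```bash
python3 - <<'E'
from h import *
import pickle
s=get_state();print(s["time"],s["eef_pos"],s["tcp_rot"],s["opening"],s["contact_force"]);p=read_camera("wrist");q=read_camera("side");pickle.dump((s,p,q),open("w4.pkl","wb"))
P=wrist_pose(s);im=np.ascontiguousarray(p["pixels"][140:260,250:380,::-1]);im=cv2.resize(im,(520,480),interpolation=cv2.INTER_CUBIC)
j=cv2.resize(np.ascontiguousarray(q["pixels"][170:290,280:350,::-1]),(280,480),interpolation=cv2.INTER_CUBIC)
cv2.imwrite("pics/w4.png",np.hstack([im,j]))
t=s["eef_pos"];a=np.linspace(0,2*np.pi,121)
def ext(c,r,z):
    q=np.array([(np.array(wproj(p,P,[c[0]+r*np.cos(t),c[1]+r*np.sin(t),z]))-(250,140))*4 for t in a]);return np.round([*q.min(0),*q.max(0)])
print("rim",ext([.4597,-.0465],.033,.115),"bore",ext([.4597,-.0465],.0285,.115),"can",ext(t,.0265,t[2]-.0945))
E
```

```text
6.3 [ 0.45850704 -0.04173495  0.22158723] [ 1.10351952e-04  9.99999592e-01  2.72366684e-04 -8.54366601e-04] 0.6033222418944776 [ 0.04217009 -0.28412583 -1.94828293]
rim [106.  92. 418. 390.] bore [127. 114. 396. 371.] can [153. 131. 416. 380.]
```

View pics/w4.png

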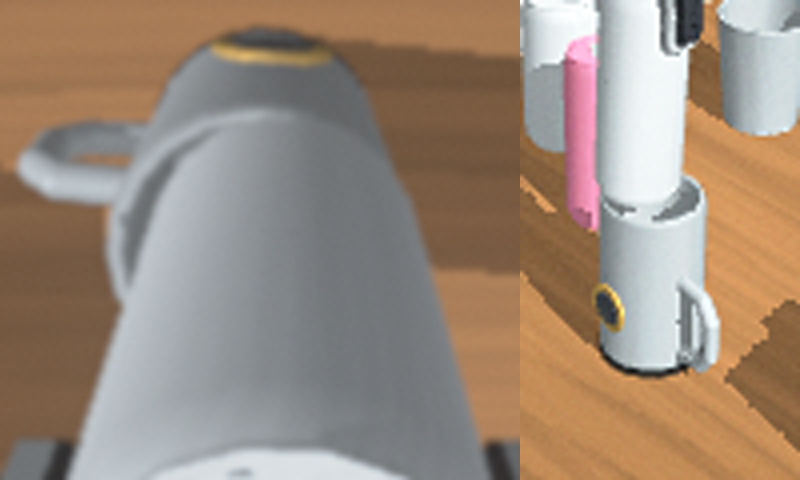

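After backing off, the can sits too far toward -x/+y over the mouth (side crop: can bottom centre x≈642 vs mouth 654; wrist crop: can edge overlapping the near rim at y≈115). Shift +5.5 mm x, -4 mm y and lower gently.

arm_command(steps=[{"translation":[-0.0073,-0.0053,0],"twist":[0,0,0],"fingers":-1},{"translation":[-0.0073,-0.0053,0],"twist":[0,0,0],"fingers":-1},{"translation":[-0.0073,-0.0053,0.008],"twist":[0,0,0],"fingers":-1},{"translation":[-0.0073,-0.0053,0.016],"twist":[0,0,0],"fingers":-1},{"translation":[-0.0073,-0.0053,0.022],"twist":[0,0,0],"fingers":-1}])

```text
time: 7.02
eef_pos: [0.4643, -0.0458, 0.2056]
tcp_rot: [0.0, 1.0, 0.0, -0.0]
contact_force: [0.6, -0.2, -2.7]
opening: 0.601
finger_force: 44.9
```

No contact; keep lowering.

arm_command(steps=[{"translation":[0,0,0.01],"twist":[0,0,0],"fingers":-1},{"translation":[0,0,0.02],"twist":[0,0,0],"fingers":-1},{"translation":[0,0,0.03],"twist":[0,0,0],"fingers":-1}])

```text
time: 7.4
eef_pos: [0.4645, -0.0459, 0.1833]
tcp_rot: [0.0, 1.0, 0.0, -0.0]
contact_force: [-0.3, -0.7, -2.4]
opening: 0.605
finger_force: 44.9
```

arm_command(steps=[{"translation":[0,0,0.018],"twist":[0,0,0],"fingers":-1},{"translation":[0,0,0.036],"twist":[0,0,0],"fingers":-1},{"translation":[0,0,0.054],"twist":[0,0,0],"fingers":-1},{"translation":[0,0,0.07],"twist":[0,0,0],"fingers":-1}])

```text
time: 7.9
eef_pos: [0.4644, -0.0458, 0.1302]
tcp_rot: [0.0, 1.0, 0.0, -0.0]
contact_force: [-0.6, -0.2, -2.4]
opening: 0.606
finger_force: 44.9
```

arm_command(steps=[{"translation":[0,0,0.007],"twist":[0,0,0],"fingers":-1},{"translation":[0,0,0.014],"twist":[0,0,0],"fingers":-1},{"translation":[0,0,0.014],"twist":[0,0,0],"fingers":-1}])

```text
time: 8.28
eef_pos: [0.4644, -0.0459, 0.1206]
tcp_rot: [0.0, 1.0, 0.0, -0.0]
contact_force: [0.6, 0.3, -1.5]
opening: 0.602
finger_force: 44.9
```

arm_command(steps=[{"translation":[0,0,0.005],"twist":[0,0,0],"fingers":-1},{"translation":[0,0,0.008],"twist":[0,0,0],"fingers":-1},{"translation":[0,0,0.008],"twist":[0,0,0],"fingers":-1}])

```text
time: 8.65
eef_pos: [0.4644, -0.0459, 0.1147]
tcp_rot: [0.0, 1.0, 0.0, -0.0]
contact_force: [-0.7, -0.7, -2.5]
opening: 0.603
finger_force: 44.9
```

arm_command(steps=[{"translation":[0,0,0],"twist":[0,0,0],"fingers":1},{"translation":[0,0,0],"twist":[0,0,0],"fingers":1},{"translation":[0,0,0],"twist":[0,0,0],"fingers":1},{"translation":[0,0,0],"twist":[0,0,0],"fingers":1},{"translation":[0,0,0],"twist":[0,0,0],"fingers":1}])

```text
time: 9.28
eef_pos: [0.4646, -0.0459, 0.1149]
tcp_rot: [0.0, 1.0, -0.0, 0.0]
contact_force: [0.3, 0.7, -0.1]
opening: 1.001
finger_force: 0.0
```

arm_command(steps=[{"translation":[0,0,-0.07],"twist":[0,0,0],"fingers":1},{"translation":[0,0,-0.14],"twist":[0,0,0],"fingers":1},{"translation":[0,0,-0.2],"twist":[0,0,0],"fingers":1},{"translation":[0,0,-0.2],"twist":[0,0,0],"fingers":1}])

```text
time: 9.78
eef_pos: [0.4668, -0.0466, 0.27]
tcp_rot: [0.0, 1.0, -0.002, 0.005]
contact_force: [-0.2, -0.3, -0.3]
opening: 0.997
finger_force: 0.0
```

```bash
python3 - <<'E'
from h import *
import pickle
s=get_state();print(s["time"],s["eef_pos"],s["tcp_rot"],s["qpos"]);p=read_camera("wrist");q=read_camera("side");pickle.dump((s,p,q),open("w5.pkl","wb"))
P=wrist_pose(s);print(wproj(p,P,[.463,-.046,.14]),proj("side",np.array([.463,-.046,.07])))
im=cv2.resize(np.ascontiguousarray(p["pixels"][110:310,230:400,::-1]),(510,600),interpolation=cv2.INTER_CUBIC)
j=cv2.resize(np.ascontiguousarray(q["pixels"][170:290,285:343,::-1]),(290,600),interpolation=cv2.INTER_CUBIC)
cv2.imwrite("pics/w5.png",np.hstack([im,j]))
E
```

```text
9.775 [ 0.46684152 -0.04658721  0.26997855] [ 3.92995806e-05  9.99987950e-01 -1.52734248e-03  4.66533893e-03] [-3.16220438e-01 -2.18896361e-01  2.02492109e+00 -2.05055855e-06
  1.32574991e+00 -1.88693768e+00]
(np.float64(322.0274912536207), np.float64(187.02910380831648)) (np.float64(313.2861674618035), np.float64(233.12548526121088))
```

View pics/w5.png

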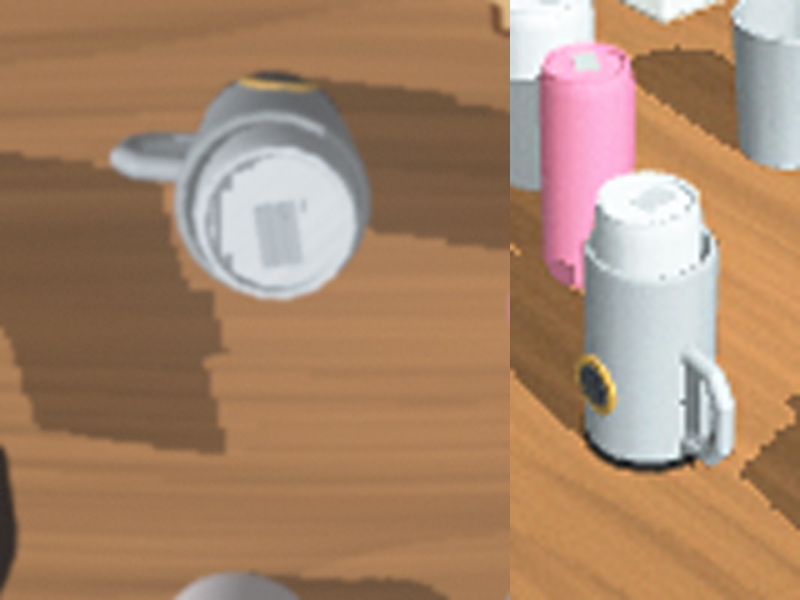

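The can is home: it protrudes ~26 mm in the side crop, concentric with the cooler. Now measure cooler axis and yaw.

```bash
python3 - <<'E'
from h import *
import pickle
np.set_printoptions(precision=4,suppress=True)
s,p,q=pickle.load(open("w5.pkl","rb"));P=wrist_pose(s)
W=lambda x,y,z:onz(*wray(p,P,x/3+230,y/3+110),z)
print("can top",W(285,222,.14),"badge",W(277,80,.045),"handle",W(113,157,.055),W(113,157,.042))
D=lambda x,y,z:onz(*ray("side",(x-510)/5+285,y/5+170),z)
print("side top",D(650,198,.14),"badge",D(597,385,.045),"handle",D(727,400,.042))
# rim extents fit
a=np.linspace(0,2*np.pi,121)
for c in([.463,-.046],[.460,-.046],[.466,-.046]):
    f=lambda r,z:np.round([g for k in(0,1) for g in (np.array([(np.array(wproj(p,P,[c[0]+r*np.cos(t),c[1]+r*np.sin(t),z]))-(230,110))*3 for t in a]).min(0) if k==0 else np.array([(np.array(wproj(p,P,[c[0]+r*np.cos(t),c[1]+r*np.sin(t),z]))-(230,110))*3 for t in a]).max(0))])
    print(c,"rim",f(.033,.115),"cantop",f(.024,.14))
print("meas rim l176 r370 top~108 ; cantop l~212 r~358 t~150 b~291")
E
```

```text
can top [ 0.4601 -0.0433  0.14  ] badge [ 0.428  -0.0452  0.045 ] handle [ 0.4567 -0.1096  0.055 ] [ 0.4593 -0.1119  0.042 ]
side top [ 0.4598 -0.0476  0.14  ] badge [ 0.4278 -0.0462  0.045 ] handle [ 0.4705 -0.0936  0.042 ]
[0.463, -0.046] rim [176. 111. 376. 305.] cantop [197. 153. 355. 305.]
[0.46, -0.046] rim [175. 102. 376. 296.] cantop [197. 143. 355. 296.]
[0.466, -0.046] rim [176. 120. 375. 313.] cantop [197. 163. 355. 314.]
meas rim l176 r370 top~108 ; cantop l~212 r~358 t~150 b~291
```

arm_command(steps=[{"translation":[0,0,0],"twist":[0,0,1],"fingers":1},{"translation":[0,0,0],"twist":[0,0,1],"fingers":1},{"translation":[0,0,0],"twist":[0,0,1],"fingers":1},{"translation":[0,0,0],"twist":[0,0,1],"fingers":1},{"translation":[0,0,0],"twist":[0,0,1],"fingers":1}])

```text
time: 10.5
eef_pos: [0.4635, -0.0456, 0.2622]
tcp_rot: [0.455, 0.891, -0.0, -0.002]
contact_force: [-0.3, 0.8, -0.2]
opening: 1.0
finger_force: 0.0
```

arm_command(steps=[{"translation":[0,0,0],"twist":[0,0,0.65],"fingers":1},{"translation":[0,0,0],"twist":[0,0,0.65],"fingers":1},{"translation":[0,0,0],"twist":[0,0,0.65],"fingers":1},{"translation":[0,0,0],"twist":[0,0,0.65],"fingers":1},{"translation":[0,0,0],"twist":[0,0,0.65],"fingers":1}])

```text
time: 11.12
eef_pos: [0.4636, -0.0456, 0.2626]
tcp_rot: [0.723, 0.691, -0.001, -0.002]
contact_force: [0.0, 0.1, 0.3]
opening: 1.0
finger_force: 0.0
```

arm_command(steps=[{"translation":[0,-0.002,0.07],"twist":[0,0,0],"fingers":1},{"translation":[0,-0.002,0.13],"twist":[0,0,0],"fingers":1},{"translation":[0,-0.002,0.18],"twist":[0,0,0],"fingers":1},{"translation":[0,-0.002,0.22],"twist":[0,0,0],"fingers":1},{"translation":[0,-0.002,0.246],"twist":[0,0,0],"fingers":1}])

```text
time: 11.75
eef_pos: [0.4612, -0.0452, 0.0774]
tcp_rot: [0.723, 0.691, -0.001, -0.002]
contact_force: [-0.0, 0.2, 0.7]
opening: 1.001
finger_force: 0.0
```

arm_command(steps=[{"translation":[0,0,0],"twist":[0,0,0],"fingers":1},{"translation":[0,0,0],"twist":[0,0,0],"fingers":-1},{"translation":[0,0,0],"twist":[0,0,0],"fingers":-1},{"translation":[0,0,0],"twist":[0,0,0],"fingers":-1},{"translation":[0,0,0],"twist":[0,0,0],"fingers":-1}], grip_force=60)

```text
time: 12.38
eef_pos: [0.4636, -0.046, 0.0814]
tcp_rot: [0.724, 0.69, 0.0, 0.001]
contact_force: [-2.2, -0.0, 5.9]
opening: 0.762
finger_force: 68.3
```

```bash
python3 - <<'E'
from h import *
s=get_state();print(s["time"],s["eef_pos"],s["tcp_rot"],s["contact_force"],s["opening"],s["finger_force"],s["qpos"])
R,_=wrist_pose(s);a=np.degrees(np.arctan2(R[1,1],R[0,1]));print(a)
cmd([.508,-.200,.16+.077],a+59)
cmd([.45,-.09,.20],a+59)
E
```

```text
12.375 [ 0.46358009 -0.04603497  0.08144625] [7.23632838e-01 6.90184869e-01 2.05707059e-04 5.66484706e-04] [-2.17258567 -0.04758699  5.8802339 ] 0.7617589824629405 68.2621386187435 [-3.17202920e-01  6.70134183e-03  2.19102015e+00 -2.13074859e-04
  9.42678212e-01 -2.69770823e-01]
-2.7104756364146603
tr [-0.2024, 0.0691, -0.2072] tw [0.0007, 0.001, -0.9833]
tr [-0.0595, -0.0151, -0.1581] tw [0.0007, 0.001, -0.9833]
```

arm_command(steps=[{"translation":[0,0,-0.05],"twist":[0,0,0],"fingers":-1},{"translation":[0,0,-0.12],"twist":[0,0,0],"fingers":-1},{"translation":[0,0,-0.19],"twist":[0,0,0],"fingers":-1},{"translation":[0,0,-0.226],"twist":[0,0,0],"fingers":-1},{"translation":[0,0,-0.226],"twist":[0,0,0],"fingers":-1}])

```text
time: 13.0
eef_pos: [0.4641, -0.0461, 0.2515]
tcp_rot: [0.724, 0.69, 0.001, 0.002]
contact_force: [-1.3, -0.0, -4.3]
opening: 0.763
finger_force: 69.9
```

arm_command(steps=[{"translation":[0,0,0],"twist":[0,0,-0.17],"fingers":-1},{"translation":[0,0,0],"twist":[0,0,-0.34],"fingers":-1},{"translation":[0,0,0],"twist":[0,0,-0.51],"fingers":-1},{"translation":[0,0,0],"twist":[0,0,-0.68],"fingers":-1},{"translation":[0,0,0],"twist":[0,0,-0.85],"fingers":-1}])

```text
time: 13.62
eef_pos: [0.4616, -0.0453, 0.246]
tcp_rot: [0.353, 0.935, -0.0, -0.003]
contact_force: [0.3, 0.6, -4.1]
opening: 0.757
finger_force: 69.8
```

arm_command(steps=[{"translation":[0,0,0],"twist":[0,0,-0.17],"fingers":-1},{"translation":[0,0,0],"twist":[0,0,-0.34],"fingers":-1},{"translation":[0,0,0],"twist":[0,0,-0.51],"fingers":-1},{"translation":[0,0,0],"twist":[0,0,-0.68],"fingers":-1},{"translation":[0,0,0],"twist":[0,0,-0.85],"fingers":-1}])

```text
time: 14.25
eef_pos: [0.4616, -0.0453, 0.246]
tcp_rot: [-0.084, 0.996, 0.001, -0.003]
contact_force: [-0.4, -0.3, -5.3]
opening: 0.761
finger_force: 69.8
```

```bash
python3 - <<'E'
from h import *
s=get_state();print(s["time"],s["eef_pos"],s["tcp_rot"],s["contact_force"],s["opening"],s["finger_force"],s["qpos"])
R,_=wrist_pose(s);a=np.degrees(np.arctan2(R[1,1],R[0,1]));print(a)
cmd([.500,-.19,.251],100.3)
E
```

```text
14.25 [ 0.46159151 -0.04532952  0.24602133] [-0.08371981  0.99648515  0.00120307 -0.00262559] [-0.3587176  -0.25443571 -5.25851136] 0.7612900431857771 69.82303886012232 [-3.17278261e-01 -2.04923828e-01  2.05701033e+00  1.71437338e-04
  1.29528000e+00 -2.05575824e+00]
99.6044574143251
tr [-0.0183, -0.1987, -0.0073] tw [0.0027, -0.0048, -0.0116]
```

arm_command(steps=[{"translation":[-0.004,-0.05,-0.004],"twist":[0,0,0],"fingers":-1},{"translation":[-0.009,-0.1,-0.007],"twist":[0,0,-0.01],"fingers":-1},{"translation":[-0.014,-0.15,-0.007],"twist":[0,0,-0.01],"fingers":-1},{"translation":[-0.018,-0.18,-0.007],"twist":[0,0,-0.01],"fingers":-1},{"translation":[-0.018,-0.18,-0.007],"twist":[0,0,-0.01],"fingers":-1}])

```text
time: 14.88
eef_pos: [0.4976, -0.1774, 0.2528]
tcp_rot: [-0.085, 0.996, 0.001, -0.002]
contact_force: [-0.5, 0.5, -3.9]
opening: 0.755
finger_force: 69.9
```

```bash
python3 - <<'E'
from h import *
import pickle
s=get_state();print(s["time"],s["eef_pos"],s["tcp_rot"],s["opening"]);p=read_camera("wrist");q=read_camera("side");c=read_camera("scene");pickle.dump((s,p,q,c),open("w6.pkl","wb"))
P=wrist_pose(s);print("lens px",wproj(p,P,[.549,-.395,.24]),proj("side",np.array([.549,-.395,.24])))
for n,g in(("w",p),("s",q)):
  for k in("lens","cooler_badge","cooler_handle"): print(n,k,[(np.round(r["point"],1).tolist(),round(r["conf"],2)) for r in recognise(g,k)[:2]])
im=cv2.resize(np.ascontiguousarray(p["pixels"][:,:,::-1]),(480,300),interpolation=cv2.INTER_AREA)
j=cv2.resize(np.ascontiguousarray(q["pixels"][170:350,330:520,::-1]),(633,600),interpolation=cv2.INTER_CUBIC)[:,:]
k=cv2.resize(np.ascontiguousarray(c["pixels"][100:200,205:325,::-1]),(480,300)) 
cv2.imwrite("pics/w6.png",cv2.resize(np.hstack([np.vstack([im,k])[:,:],j]),(800,432)) if 0 else np.hstack([cv2.resize(np.vstack([im,k]),(300,375)),cv2.resize(j,(500,474))[:375]]) if 0 else cv2.resize(j,(633,600)))
E
```

```text
14.875 [ 0.49760753 -0.17744124  0.25280223] [-0.08507287  0.99637258  0.00138049 -0.00154672] 0.7549368832645001
lens px (np.float64(42.02207349269287), np.float64(253.37585884739036)) (np.float64(480.41623788419827), np.float64(222.48207477849203))
w lens [([175.6, 35.5], 0.66)]
w cooler_badge [([224.6, 316.3], 0.58)]
w cooler_handle [([225.9, 314.8], 0.96)]
s lens [([252.6, 477.1], 0.95), ([197.6, 367.3], 0.53)]
s cooler_badge [([196.4, 367.0], 0.79)]
s cooler_handle [([199.4, 364.7], 0.6)]
```

View pics/w6.png

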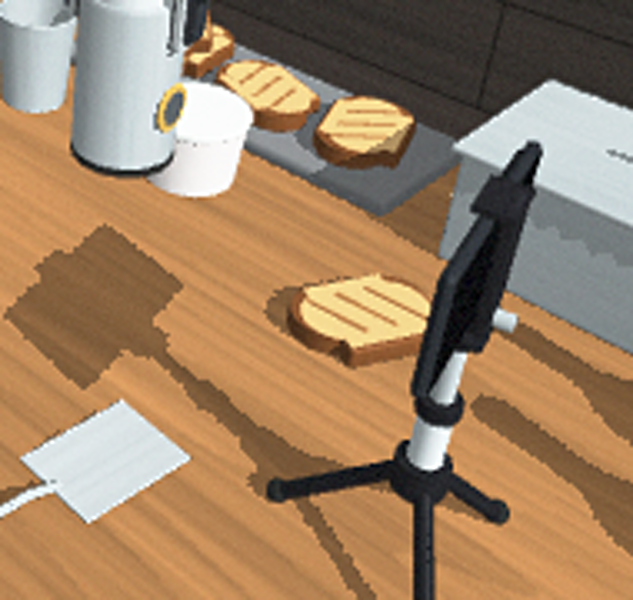

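The side crop shows the cooler held upright with badge (172,107) facing the phone. Last picture: the wrist view of the phone plus the scene crop.

```bash
python3 - <<'E'
from h import *
import pickle
s,p,q,c=pickle.load(open("w6.pkl","rb"))
a=cv2.resize(np.ascontiguousarray(p["pixels"][100:340,0:200,::-1]),(500,600),interpolation=cv2.INTER_CUBIC)
b=cv2.resize(np.ascontiguousarray(c["pixels"][100:200,200:250,::-1]),(300,600),interpolation=cv2.INTER_CUBIC)
cv2.imwrite("pics/w7.png",np.hstack([a,b]))
E
```

```text
(no output)
```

View pics/w7.png

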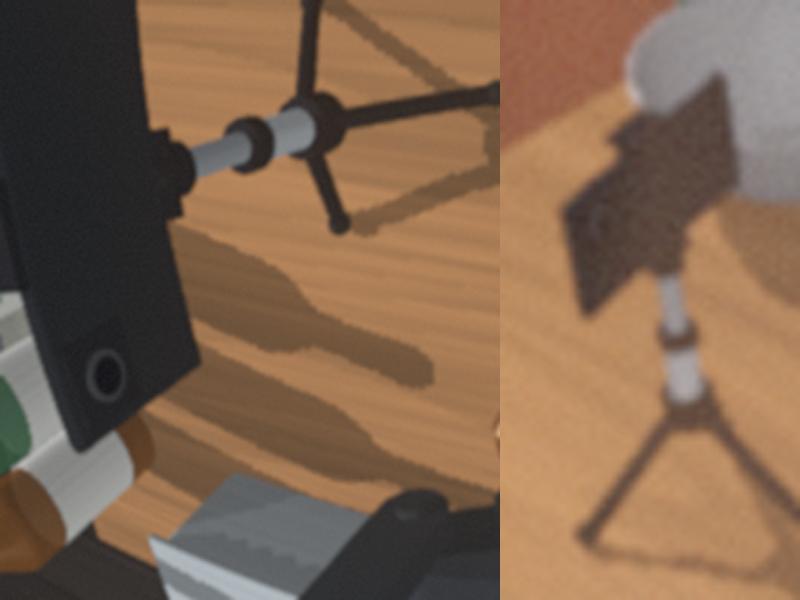

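Wrist crop shows the lens at (106,375) and the phone's lower corner (200,362); scene crop has the lens at about (597,215).

```bash
python3 - <<'E'
from h import *
import pickle
np.set_printoptions(precision=4,suppress=True)
s,p,q,c=pickle.load(open("w6.pkl","rb"));P=wrist_pose(s)
W=lambda x,y:wray(p,P,x/2.5,y/2.5+100)
r1=W(106,375);r2=ray("scene",200+97/6,100+215/6)
X,e=tri([r1,r2]);print("lens tri",X,e)
for z in(.225,.235,.24,.245):print(z,onz(*r1,z))
for z in(.175,.185,.19):
  A=onz(*W(200,362),z);B=onz(*W(137,0),z);C=onz(*W(152,130),z);print(z,A,"yaw",np.degrees(np.arctan2(*(A-B)[1::-1])),np.degrees(np.arctan2(*(A-C)[1::-1])))
for z in(.25,.26,.265):
  A=onz(*W(83,450),z);B=onz(*W(0,190),z);print("top",z,A,"yaw",np.degrees(np.arctan2(*(A-B)[1::-1])))
# badge in side
for X in(s["eef_pos"],):
  for th in(98,102.5,107):
    f=np.array([np.cos(np.radians(th)),np.sin(np.radians(th)),0]);b=np.array(X)+[0,0,.045-.0814]-.035*f;u=proj("side",b);print(th,(np.array(u)-(330,170))*3.333,"meas 172,107")
print(get_state()["eef_pos"])
E
```

```text
lens tri [ 0.5469 -0.3963  0.2389] [np.float64(0.0009231744116522419), np.float64(0.0009231744116521729)]
0.225 [ 0.5577 -0.4128  0.225 ]
0.235 [ 0.5496 -0.3999  0.235 ]
0.24 [ 0.5455 -0.3934  0.24  ]
0.245 [ 0.5414 -0.3869  0.245 ]
0.175 [ 0.5746 -0.4089  0.175 ] yaw 10.823045435378956 10.084143418418622
0.185 [ 0.5676 -0.399   0.185 ] yaw 10.823045435378988 10.084143418418678
0.19 [ 0.5641 -0.3941  0.19  ] yaw 10.823045435378976 10.084143418418638
top 0.25 [ 0.5722 -0.4053  0.25  ] yaw 14.313739584552163
top 0.26 [ 0.5617 -0.3906  0.26  ] yaw 14.31373958455213
top 0.265 [ 0.5564 -0.3833  0.265 ] yaw 14.313739584552186
98 [173.2716 109.0041] meas 172,107
102.5 [175.4831 107.2545] meas 172,107
107 [177.3688 105.4071] meas 172,107
[ 0.4982 -0.1763  0.2553]
```

```bash
python3 - <<'E'
from h import *
cmd([.503,-.201,.2505],100.3)
E
```

```text
tr [-0.0007, -0.0335, 0.0064] tw [-0.0002, 0.0003, -0.0063]
```

arm_command(steps=[{"translation":[0,-0.012,0.003],"twist":[0,0,0],"fingers":-1},{"translation":[0,-0.024,0.006],"twist":[0,0,-0.006],"fingers":-1},{"translation":[-0.001,-0.033,0.006],"twist":[0,0,-0.006],"fingers":-1},{"translation":[-0.001,-0.033,0.006],"twist":[0,0,-0.006],"fingers":-1},{"translation":[-0.001,-0.033,0.006],"twist":[0,0,-0.006],"fingers":-1}])

```text
time: 15.95
eef_pos: [0.5032, -0.2012, 0.2506]
tcp_rot: [-0.089, 0.996, 0.0, -0.0]
contact_force: [-1.0, -0.0, -4.9]
opening: 0.754
finger_force: 70.0
```

arm_command(steps=[{"translation":[0,0,0],"twist":[0,0,0],"fingers":-1},{"translation":[0,0,0],"twist":[0,0,0],"fingers":-1},{"translation":[0,0,0],"twist":[0,0,0],"fingers":-1},{"translation":[0,0,0],"twist":[0,0,0],"fingers":-1}])

```text
time: 16.45
eef_pos: [0.5032, -0.2011, 0.2507]
tcp_rot: [-0.089, 0.996, -0.0, 0.0]
contact_force: [-0.1, -0.1, -3.8]
opening: 0.757
finger_force: 70.0
```

```bash
python3 - <<'E'
from h import *
np.set_printoptions(precision=4,suppress=True)
s=get_state();P=wrist_pose(s);p=read_camera("wrist");q=read_camera("side")
print(s["time"],s["eef_pos"],s["tcp_rot"],s["dq"],s["finger_force"],s["opening"],s["contact_force"])
rs=[]
for r in recognise(p,"lens")[:2]: print("lens w",r,wproj(p,P,[.547,-.396,.239]))
for r in recognise(q,"cooler_badge")[:2]:
    th=np.radians(102.5);b=s["eef_pos"]+np.array([0,0,-.0364])-.035*np.array([np.cos(th),np.sin(th),0]);print(r,proj("side",b))
d=np.array(s["eef_pos"])+[0,0,-.0114]-[.547,-.396,.239];f=np.array([-.22,.9755,0]);print("ahead",d@f,"side",d@[.9755,.22,0],"h",d[2])
E
```

```text
16.45 [ 0.5032 -0.2011  0.2507] [-0.0892  0.996  -0.      0.    ] [-0.0009  0.0002 -0.     -0.0006  0.0006  0.0008] 69.95774395571061 0.7572449424946905 [-0.0736 -0.1438 -3.7588]
lens w {'point': [169.4, 46.1], 'conf': 0.72} (np.float64(56.961898263122634), np.float64(249.86547838395654))
{'point': [204.1, 379.6], 'conf': 0.83} (np.float64(393.40603182597323), np.float64(206.69021603324626))
ahead 0.19980221232880296 side 0.00012848380834250966 h 0.0002793514163209332
```

```bash
python3 -c "
from plant import *
print(sign_off())"
```

```text
the job is handed in; nothing more can be done
None
```

The job is handed in at about 16.5 s of the 53 s limit: the can is home in the cooler, and the arm is holding the cooler upright about 20 cm in front of the lens. By my own measurements the cooler is centred in the picture and its badge is square to the lens within a few degrees. The can caught the rim once at about 30 N before I realigned it and lowered it in; the judging result was not shown.

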